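# Clamp a camera body in the ratchet bench clamp and keep the trigger held

## Robot

A 6-joint arm with a two-finger parallel gripper is mounted at the origin on the work surface. World frame = base frame: x ahead of the robot, y to its left, z up, the work surface at z = 0. Lengths are in m, angles in rad, forces in N, time in s.
With the tool pointing down it reaches from about 0.375 to 0.975 m from the base axis. Payload 3.8 kg.
Tool frame: the origin (TCP) lies at the very end of the fingers, on their centre line; the grasp point (between the pads) lies 19 mm behind it; z points along the fingers, y is the direction in which the jaws open and shut (so a half turn about z gives the same grasp; the last joint's range is limited). The gripper opens to 85 mm and grips with 20 to 120 N. Pads are 22 mm wide; open, the fingers measure 114 mm over their backs; the gripper's body (76 mm by 85 mm) begins 54 mm behind the grasp point. The pads swing forward as they close: fully open they stand 13 mm farther back than shut.
Start: joints at [-1.338, 0.264, 1.604, -0, 1.274, -0.037], TCP at [0.18, -0.651, 0.231] pointing down, gripper open.
Joint ranges: [-2.63, 2.63], [-0.94, 2.18], [0.31, 2.57], [-1.31, 4.45], [0, 2.66], [-2.55, 2.55]. Speed limits (rad/s): [2.57, 2.57, 3.14, 3.14, 3.14, 3.14].

## Interface

Orientations are given as a rotation vector (axis times angle).
In Python, from workcell import status, read_camera, camera_info, order gives the robot as it stands.
- The arm moves only by the tool move_arm, never from a script. Its argument "deltas" is a list of rows, each a list of 3 entries, a list of its own where there are three numbers: the turn, a rotation vector about the world's x, y, z as a fraction of full scale, then the shift along the world's x, y, z as a fraction of full scale, then the closure, from -1 (fully open) to 1 (shut), so that 0 is half open. A call has 1 to 20 rows; each row is the pose to reach, as a shift and turn from the pose commanded when the call began; what a row does not reach only later rows make up. Full scale, the value 1, is 0.1 m for a shift and pi/2 rad for a turn. A row lasts 1/8 s, in which the tool goes at most 62.5 mm and 10.7 degrees, less where a joint would pass 70% of its speed; a pose out of reach is approached as far as the arm can. A call with a number of a shift or a turn outside -1 to 1 is refused whole. A call with a gripper value outside its range is refused whole. The fingers move at their own pace and stop on an object; "grip_force" is the grip in N (left out, the last holds). Time passes only in rows, so rows that repeat a pose let the fingers close. It gives the time, the measured TCP pose, the force and the opening at its end, in the units of the state.
- status.read_state(): the state, without advancing time (a new reading comes with each control period).
- read_camera(name): name is "scene" or "top" or "wrist"; returns (picture, depth): 480x640x3 uint8, red, green, blue; 480x640 float32, m along the optical axis (not along the pixel's ray), 0 where there is no reading.
- camera_info(name): a dict with "K" (3x3 intrinsics, pixels), "R" (3x3) and "t" (3): a world point X has camera coordinates R X + t. Camera axes: x right, y down, z forward; pixel columns grow to the right and rows downward; lengths in m; the calibration is good to about 2 mm. A picture is of the moment at which its call begins: read the wrist's pose just before it. camera_info takes no time and is no camera call; for the wrist camera it gives the pose at the moment of the call.
- order.finish_job(): hands the job in, once; it reports no verdict.
The state is a dict: "time": time; "q": joint angles; "joint_vel": joint speeds; "joint_torque": joint torques, N m; "tool_pos": TCP position; "tcp_rot": TCP orientation; "wrist_force": force on the tool from outside, world axes, zero at the start; "torque": the same for the moment, N m; "width": opening from 0.0 (shut) to 1.0 (fully open).
Only numpy, scipy, OpenCV 4.12 (cv2) and the standard library are available. Lean on these libraries where they do the work, as an engineer would, in place of code of your own. Each camera call takes 0.05 s, during which the arm holds its last target. There are 200 camera calls.

## Task

Stand the camera body upright on the clamp's bed close to the fixed jaw, midway across it, big faces towards the jaws, and let go of it. Then pump the trigger (pull it to the handle, let it spring back, repeat), moving the jaw only this way, until the pad pins the camera against the fixed jaw with the pad's spring plunger about half-way in; bottoming the plunger would crush the camera. Finish while still holding the trigger pulled like that, as letting go loses the pressure, and leave the two lenses and the dish alone.

Things in the scene. Friction and masses are not known exactly. Their poses are not given: they have to be found in the camera images.
- camera_center (a point): centre of the lens-less camera body's box, 31 mm above its underside. Black, metal top: 34 mm thick (x), 100 mm long (y), 62 mm tall (z up), plus in the middle of the top a hump 10 mm high (26 x 30 mm) and two dials 6 mm high 34 mm either side. About 0.32 kg. Starts upright on the bench, left of the clamp. A half turn does not matter.
- clamp: bench clamp, screwed down. Origin on the bench under the middle of its grey base plate, 300 (x) x 76 mm (y), top = the bed, z 12 mm. x = clamping direction, from handle to fixed jaw. Moving jaw: steel block 44 mm wide, top at z 45 mm, on a toothed bar. Handle: black post, x -115 to -101, 26 wide, top z 164. Two dark side plates hold the trigger: x -126 to -38, y to 25 either side, top z 92 mm.
- anvil_face (a point): centre of the fixed jaw's clamping face (clamp x +110 mm, 27 mm above the bench); the fixed jaw is a steel block 60 mm wide, 16 mm thick, top 42 mm above the bench
- pad_face (a point): centre of the front face of the moving jaw's rubber pad (36 mm wide, 24 mm high, centre 30 mm above the bench); it faces the fixed jaw and moves along the clamp's x
- jaw (a joint): advance of the moving jaw, m: 0 = fully back (pad 100 mm from the fixed jaw), grows to 0.085 towards the fixed jaw; starts between 0.012 and 0.040. About 2.5 N of friction keeps it where it is left, so against the plunger's spring at most 2 mm of push-in remains once the trigger is let go
- pad (a joint): how far the pad's spring plunger is pushed into the moving jaw, m: 0 = out, 0.016 = bottomed. Spring 1.2 N per mm, so 0.008 is about 10 N on the camera.
- trigger (a joint): trigger angle, rad: 0 = released (leaning 0.3 rad away from the handle), 0.6 = pulled to its stop. A spring returns it. A full pull pushes the jaw forward 13 to 19 mm (its pawl drops into teeth 5 mm apart, so the first 0 to 6 mm may be idle); on the return the jaw stays
- trigger_face (a point): point on the front of the trigger (a bright metal lever 26 mm wide, 12 thick, before the handle; pivot at clamp x -70, z 85 mm), 45 mm above its pivot, 130 mm above the bench; the lever ends 20 mm higher. Pull it along the clamp's -x, towards the handle. It travels about 27 mm in a full pull; 3 to 7 N idle, 8 to 19 N with the plunger half in
- lens_long: a bystander: black lens, 62 mm across, 60 mm tall, standing on the bench; origin under its middle
- lens_short: a bystander: black lens, 58 mm across, 36 mm tall, standing; origin under its middle
- dish: a bystander: shallow steel dish, 76 mm across, 22 mm tall; origin under its middle

How it is judged:
By the outcome, as a careful person would: the job done as asked, in the order asked, and still so for the second after the job is handed in, while the arm keeps its last pose, push and grip.
It also fails if it takes over 67 s, if anything falls off the work surface, if the arm or the gripper's body presses on something with over 40 N, if the wrist force passes 120 N, or if a joint passes its speed limit or range.

## Working session

There is one attempt and no reset: what is moved stays moved. The work goes in short steps, Python scripts to look and compute and a tool call to move; the robot and the scene stay as the last step left them, time stands still between calls to the robot, and variables do not carry over. Pictures are saved under pics/ and viewed, about 8 in all and at most 12, crops included, and the job is handed in when it is done.

Besides the shell and the picture viewer there is one more tool, called after ">>>" as a command line: name --argument value ..., lists and objects as JSON in quotes. move_arm: Moves the arm, as the interface text tells. Its arguments: {"type":"object","properties":{"deltas":{"type":"array","items":{"type":"array"}},"grip_force":{"type":"number"}},"required":["deltas"]}

```bash
mkdir -p pics
cat > h.py <<'E'
import numpy as np, cv2
from workcell import status, read_camera, camera_info, order
def snap(n,f):
    ci=camera_info(n); im,d=read_camera(n)
    cv2.imwrite(f'pics/{f}.png',im[:,:,::-1]); np.savez(f'pics/{f}.npz',im=im,d=d,K=ci['K'],R=ci['R'],t=ci['t'])
    return im,d,ci
def cloud(d,ci):
    v,u=np.mgrid[:480,:640]; K=np.array(ci['K']);R=np.array(ci['R']);t=np.array(ci['t'])
    c=np.stack([(u-K[0,2])/K[0,0]*d,(v-K[1,2])/K[1,1]*d,d],-1)
    return (c-t)@R
E
python3 - <<'E'
from h import *
for n in('scene','top'):
    im,d,ci=snap(n,n+'0'); print(n,np.round(ci['K'],1).tolist(),np.round(-np.array(ci['R']).T@ci['t'],3),(d>0).mean())
print(status.read_state())
a=cv2.imread('pics/scene0.png');b=cv2.imread('pics/top0.png')
E
```

```text
scene [[436.0, 0.0, 321.3], [0.0, 436.0, 240.8], [0.0, 0.0, 1.0]] [0.996 0.186 0.636] 0.9958365885416667
top [[509.1, 0.0, 319.0], [0.0, 509.1, 242.2], [0.0, 0.0, 1.0]] [0.368 0.099 1.013] 0.9959635416666667
{'time': 0.1, 'q': array([-1.33790529e+00,  2.64749435e-01,  1.60526061e+00, -9.39994672e-07,
        1.27371928e+00, -3.69059295e-02]), 'joint_vel': array([ 0.0007533 , -0.00024248, -0.0027596 , -0.00120358, -0.00020526,
       -0.00087023]), 'joint_torque': array([ 3.20219942e-04, -5.16708148e+01, -3.68587947e+01, -7.40058886e-05,
        6.26404901e-03,  1.57964564e-05]), 'tool_pos': array([ 0.17974886, -0.64992234,  0.23002576]), 'tcp_rot': array([-3.11094415e+00, -4.22226369e-01,  3.29546272e-04]), 'wrist_force': array([-0.22089638, -0.16986328, -0.58583183]), 'torque': array([-0.02093992,  0.00173789, -0.04130022]), 'width': 1.0025057800512225}
```

View pics/top0.png

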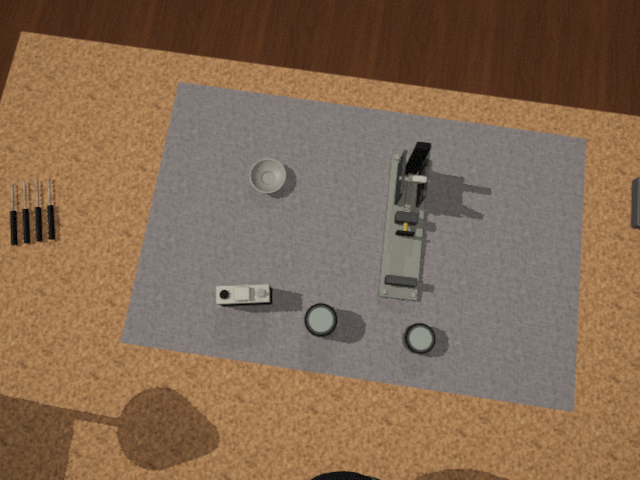

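View pics/scene0.png

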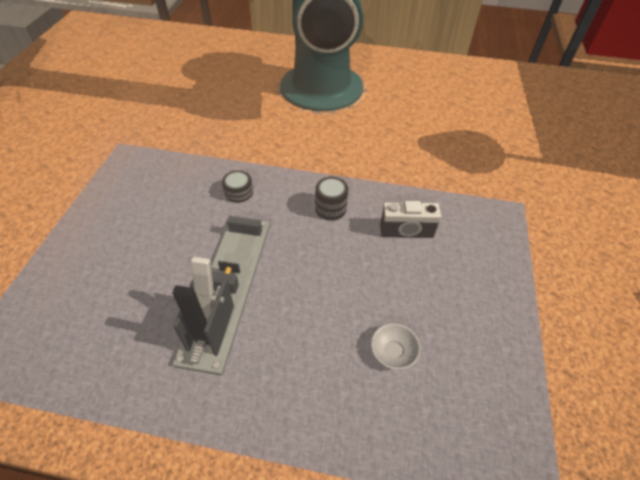

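The top view shows the camera at (243,295), the dish at (268,176) and the lenses at (321,320) and (420,338). The clamp runs from its handle at (418,158) to the fixed jaw at (401,281). The scene view agrees, with the camera at (410,220), the trigger at (202,275) and the fixed jaw at (245,226).

```bash
cat > m.py <<'E'
from h import *
import sys
def load(f):
    z=np.load(f'pics/{f}.npz'); return z['im'],z['d'],dict(K=z['K'],R=z['R'],t=z['t'])
def rect(P):
    r=cv2.minAreaRect((P[:,:2]*1000).astype(np.float32)); return np.round(r[0],1),np.round(r[1],1),round(r[2],1)
E
python3 - <<'E'
from m import *
C={}
for n,boxes in (('top0',dict(cam=(205,275,280,315),clamp=(370,145,435,310),ll=(300,300,342,340),ls=(400,318,440,358),dish=(245,155,292,200))),
  ('scene0',dict(cam=(375,195,445,242),clamp=(165,210,275,378),ll=(310,172,352,220)))):
    im,d,ci=load(n); P=cloud(d,ci)
    mat=P[340:345,150:160] if n=='top0' else P[300:310,280:300]
    print(n,'mat z',np.median(mat[...,2]))
    for k,(a,b,c,e) in boxes.items():
        Q=P[b:e,a:c].reshape(-1,3); col=im[b:e,a:c].reshape(-1,3)
        if k=='cam':
            for lo,hi in((.02,.09),(.056,.066),(.069,.08)):
                S=Q[(Q[:,2]>lo)&(Q[:,2]<hi)]; print(k,lo,len(S),rect(S),np.median(S[:,2]))
        elif k=='clamp':
            for lo,hi in((.006,.02),(.03,.055),(.08,.1),(.1,.2),(.157,.18),(.14,.157)):
                S=Q[(Q[:,2]>lo)&(Q[:,2]<hi)]
                if len(S)>5: print(k,lo,len(S),rect(S),np.median(S,0).round(4))
        else:
            S=Q[Q[:,2]>.012]; print(k,rect(S),np.percentile(S[:,2],95))
b=cv2.imread('pics/top0.png')[135:315,360:445]; s=cv2.imread('pics/scene0.png')[200:380,155:285]
b=cv2.resize(b,None,fx=3.3,fy=3.3,interpolation=2); s=cv2.resize(s,None,fx=3.3,fy=3.3,interpolation=2)
cv2.imwrite('pics/crop1.png',np.hstack([b,s]))
E
```

```text
top0 mat z 0.0023652786383235452
cam 0.02 1091 (array([443.8, 249. ]), array([34.5, 98.6]), 11.0) 0.0647431498614366
cam 0.056 576 (array([443.9, 249.2]), array([34.4, 98.6]), 10.7) 0.06362435073320466
cam 0.069 287 (array([442.9, 250.3]), array([24.3, 81.8]), 9.1) 0.07302164917761177
clamp 0.006 3655 (array([632.4, -35. ]), array([344. , 133.3]), 5.8) [ 0.5898 -0.0346  0.0139]
clamp 0.03 1054 (array([643.6, -35.7]), array([274.6,  59.6]), 3.4) [ 0.6382 -0.0391  0.0431]
clamp 0.08 431 (array([714.9, -37.9]), array([88.5, 55.7]), 2.8) [ 0.7178 -0.0269  0.0931]
clamp 0.1 413 (array([711. , -38.2]), array([67.4, 26.9]), 1.8) [ 0.7342 -0.0357  0.1504]
clamp 0.157 95 (array([738. , -37.2]), array([10. , 25.9]), 0.9) [ 0.7368 -0.037   0.1648]
clamp 0.14 163 (array([709.7, -38.2]), array([64.7, 26.9]), 1.8) [ 0.6862 -0.0367  0.1517]
ll (array([414.2, 101.8]), array([61.2, 69.2]), 51.8) 0.06521581055001337
ls (array([405.4,  -9.1]), array([ 57.9, 221.5]), 4.4) 0.0413452063403169
dish (array([541.5, 197.2]), array([391.6,  73.7]), 18.8) 0.025659157152482133
scene0 mat z 0.0019359345563014383

[... 185 characters left out ...]
 (array([443.5, 251.8]), array([25.1, 79.5]), 9.9) 0.07296734823096057
clamp 0.006 3679 (array([619.5, -66.2]), array([328. , 136.9]), 2.2) [ 0.6241 -0.0195  0.0135]
clamp 0.03 1586 (array([642.3, -39.3]), array([274.3,  60.3]), 0.7) [ 0.649  -0.0331  0.0418]
clamp 0.08 846 (array([714.3, -33.7]), array([88.7, 53.2]), 1.2) [ 0.7262 -0.0213  0.0918]
clamp 0.1 1420 (array([712.3, -34.5]), array([72. , 26.2]), 1.9) [ 0.7355 -0.0318  0.1372]
clamp 0.157 248 (array([740.8, -33.8]), array([14. , 25.6]), 0.0) [ 0.7426 -0.0325  0.1646]
clamp 0.14 409 (array([712.3, -34.5]), array([72. , 25.6]), 1.7) [ 0.69   -0.0323  0.1496]
ll (array([688.2, 156.4]), array([615.8,  62.6]), 11.3) 0.06358119972818654
```

View pics/crop1.png

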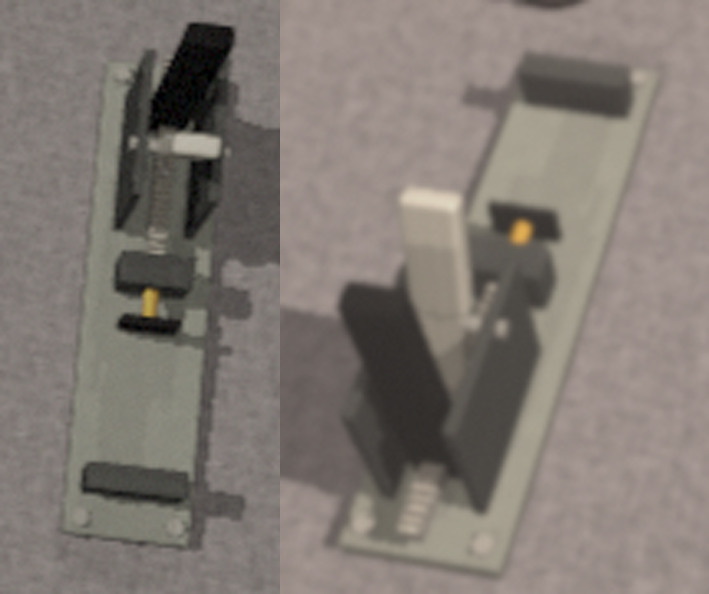

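The crop shows the fixed jaw clear, and the yellow plunger visible between the moving jaw and the pad. Next I'll measure the clamp parts per view.

```bash
cat >> m.py <<'E'
def parts(n,box):
    im,d,ci=load(n); P=cloud(d,ci); a,b,c,e=box
    Q=P[b:e,a:c].reshape(-1,3); col=im[b:e,a:c].reshape(-1,3).astype(int); z=Q[:,2]; out={}
    S=lambda m:Q[m]
    out['fixed']=(z>.037)&(z<.055)&(Q[:,0]<.54)
    out['mov']=(z>.041)&(z<.055)&(Q[:,0]>.54)&(Q[:,0]<.665)
    out['mov+pad']=(z>.034)&(z<.055)&(Q[:,0]>.54)&(Q[:,0]<.665)
    out['yellow']=(col[:,0]-col[:,2]>60)
    out['trigtop']=(z>.145)&(z<.16)&(Q[:,0]<.715)&(col.min(1)>90)
    out['trig']=(z>.1)&(z<.16)&(Q[:,0]<.715)
    out['handle']=(z>.16)
    out['plates']=(z>.088)&(z<.097)
    for k,m in out.items():
        p=Q[m]
        if len(p)>4:
            print(n,k,len(p),rect(p),'x',np.percentile(p[:,0],[1,99]).round(4),'y',np.percentile(p[:,1],[1,99]).round(4),'z',np.median(p[:,2]).round(4))
E
python3 - <<'E'
from m import *
parts('top0',(370,135,440,310)); parts('scene0',(165,210,275,378))
# bed outline direction from greenish-grey bed mask
for n,box in(('top0',(370,135,440,310)),('scene0',(165,210,275,378))):
    im,d,ci=load(n);P=cloud(d,ci);a,b,c,e=box;Q=P[b:e,a:c];col=im[b:e,a:c].astype(int)
    m=((col[...,1]-col[...,2]>4)&(Q[...,2]>.004)&(Q[...,2]<.03)).astype(np.uint8); m=cv2.morphologyEx(m,cv2.MORPH_OPEN,np.ones((3,3)))
    print(n,'bed',m.sum(),rect(Q[m>0]),np.median(Q[m>0][:,2]))
E
```

```text
top0 fixed 275 (array([515.4, -43.4]), array([16.4, 59.8]), 1.5) x [0.5071 0.5233] y [-0.0729 -0.0139] z 0.0437
top0 mov 283 (array([633.8, -39.7]), array([43.4, 54.8]), 88.1) x [0.6075 0.6513] y [-0.0609 -0.0184] z 0.0464
top0 mov+pad 377 (array([635.6, -39.7]), array([43.8, 58.4]), 88.9) x [0.6071 0.662 ] y [-0.0607 -0.0182] z 0.0453
top0 yellow 34 (array([623.9, -39.8]), array([15.7,  6.7]), 4.5) x [0.6161 0.6319] y [-0.0425 -0.036 ] z 0.0354
top0 trigtop 93 (array([683.4, -37.6]), array([11.6, 23.8]), 3.4) x [0.6778 0.6891] y [-0.0495 -0.0259] z 0.1527
top0 trig 135 (array([688.8, -38.9]), array([27.1, 22.8]), 88.9) x [0.6777 0.6994] y [-0.0513 -0.0255] z 0.1515
top0 handle 167 (array([557. ,  23.3]), array([ 26. , 406.4]), 71.8) x [0.3681 0.7479] y [-0.0498  0.0992] z 0.1664
top0 plates 337 (array([714.9, -38.1]), array([87.9, 55.7]), 2.0) x [0.6714 0.7573] y [-0.0649 -0.0114] z 0.0936
scene0 fixed 288 (array([514.5, -40.9]), array([17.5, 60.4]), 2.0) x [0.5059 0.5232] y [-0.0699 -0.011 ] z 0.0431
scene0 mov 310 (array([628.9, -36.6]), array([44.5, 41.8]), 2.8) x [0.6071 0.6505]
[... 198 characters left out ...]
,  9.9]), 24.9) x [0.6092 0.6312] y [-0.0434 -0.0292] z 0.0352
scene0 trigtop 186 (array([683.4, -35.2]), array([14.2, 25.3]), 1.9) x [0.6763 0.6905] y [-0.0473 -0.0229] z 0.1513
scene0 trig 682 (array([690.5, -35.3]), array([28.4, 25.9]), 1.5) x [0.678  0.7036] y [-0.0476 -0.0226] z 0.1318
scene0 handle 290 (array([859.5,  76.6]), array([349.7,  25.8]), 42.9) x [0.7343 0.9962] y [-0.0465  0.1863] z 0.1653
scene0 plates 547 (array([714.2, -33.7]), array([88.7, 53.2]), 1.2) x [0.672  0.7576] y [-0.0593 -0.0088] z 0.0926
top0 bed 3320 (array([633.2, -40.1]), array([299.7,  76.5]), 1.7) 0.014028963025024793
scene0 bed 3792 (array([632.3, -39.1]), array([300.5,  80.6]), 1.8) 0.013492248722306789
```

>>> move_arm --deltas '[[[0,0,0.1],[1,1,0],-0.5],[[0,0,0.1],[1,1,0],-0.5],[[0,0,0.1],[1,1,0],-0.5]]'

```text
time: 0.48
tool_pos: [0.2818, -0.5478, 0.2307]
tcp_rot: [-3.068, -0.67, -0.001]
wrist_force: [-1.5, -0.7, 0.4]
width: 0.748
```

>>> move_arm --deltas '[[[0,0,0.1],[1,1,0],-0.5],[[0,0,0.1],[1,1,0],-0.5],[[0,0,0.1],[1,1,0],-0.5]]'

```text
time: 0.85
tool_pos: [0.3815, -0.4486, 0.231]
tcp_rot: [-3.007, -0.909, -0.0]
wrist_force: [0.0, -1.8, 0.6]
width: 0.749
```

>>> move_arm --deltas '[[[0,0,0.1],[0.6,1,0],-0.5],[[0,0,0.1],[0.6,1,0],-0.5]]'

```text
time: 1.1
tool_pos: [0.4401, -0.3504, 0.2311]
tcp_rot: [2.928, 1.137, -0.001]
wrist_force: [0.1, 0.3, 0.1]
width: 0.747
```

>>> move_arm --deltas '[[[0,0,0.1],[0,1,0],-0.5],[[0,0,0.1],[0,1,0],-0.5]]'

```text
time: 1.35
tool_pos: [0.4395, -0.2493, 0.2309]
tcp_rot: [-2.829, -1.366, 0.001]
wrist_force: [0.4, -0.2, -0.9]
width: 0.748
```

>>> move_arm --deltas '[[[0,0,0.1],[0,1,0],-0.5],[[0,0,0.1],[0,1,0],-0.5]]'

```text
time: 1.6
tool_pos: [0.4394, -0.1496, 0.2312]
tcp_rot: [2.713, 1.583, -0.001]
wrist_force: [0.6, -0.5, -0.1]
width: 0.748
```

>>> move_arm --deltas '[[[0,0,0.1],[0,1,0],-0.5],[[0,0,0.1],[0,1,0],-0.5]]'

```text
time: 1.85
tool_pos: [0.4397, -0.0496, 0.2313]
tcp_rot: [2.58, 1.791, -0.0]
wrist_force: [-0.3, -1.0, -0.5]
width: 0.749
```

>>> move_arm --deltas '[[[0,0,0.1],[0,1,0],-0.5],[[0,0,0.1],[0,1,0],-0.5]]'

```text
time: 2.1
tool_pos: [0.44, 0.0505, 0.2314]
tcp_rot: [2.431, 1.988, 0.0]
wrist_force: [0.7, -0.3, -0.3]
width: 0.753
```

>>> move_arm --deltas '[[[0,0,0.1],[0,1,0],-0.5],[[0,0,0.1],[0,1,0],-0.5]]'

```text
time: 2.35
tool_pos: [0.4403, 0.1507, 0.2314]
tcp_rot: [2.268, 2.173, 0.0]
wrist_force: [0.3, -0.2, -0.9]
width: 0.75
```

>>> move_arm --deltas '[[[0,0,0.1],[0,0.5,0],-0.5],[[0,0,0.1],[0,0.5,0],-0.5],[[0,0,0.1],[0,0.5,0],-0.5]]'

```text
time: 2.72
tool_pos: [0.4402, 0.1985, 0.231]
tcp_rot: [2.093, 2.342, -0.002]
wrist_force: [0.2, 0.1, 0.3]
width: 0.752
```

Run:
```python
from m import *
im,d,ci=snap('wrist','w1'); P=cloud(d,ci); Q=P.reshape(-1,3); 
for lo,hi in((.05,.067),(.069,.08)):
    S=Q[(Q[:,2]>lo)&(Q[:,2]<hi)&(abs(Q[:,0]-.443)<.07)&(abs(Q[:,1]-.25)<.08)]
    print(len(S), rect(S) if len(S)>5 else '',np.median(S[:,2]) if len(S) else '')
```

```text
2988 (array([443.2, 252. ]), array([ 34.1, 100.1]), 10.9) 0.06216018940750426
1030 (array([445.6, 239.4]), array([25.9, 55.4]), 10.8) 0.07187842609902766
```

View pics/w1.png

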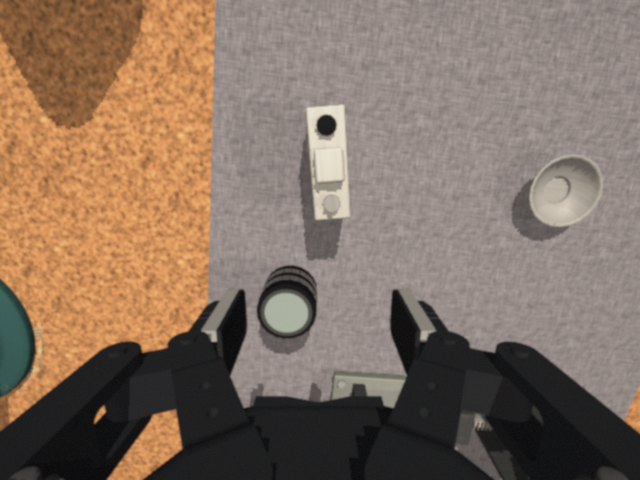

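The wrist view shows the camera upright at (328,162), and its depth cloud gives (0.443, 0.252) at yaw 10.9°, which agrees with the other two views.

>>> move_arm --deltas '[[[0,0,0.05],[0.03,0.53,0],-0.5],[[0,0,0.05],[0.03,0.53,-0.5],-0.5],[[0,0,0.05],[0.03,0.53,-1],-0.5],[[0,0,0.05],[0.03,0.53,-1],-0.5]]'

```text
time: 3.28
tool_pos: [0.4396, 0.2491, 0.127]
tcp_rot: [-2.0, -2.418, 0.015]
wrist_force: [0.3, -0.3, -0.1]
width: 0.748
```

>>> move_arm --deltas '[[[0,0,0],[0,0,-0.3],-0.5],[[0,0,0],[0,0,-0.6],-0.5],[[0,0,0],[0,0,-0.85],-0.5],[[0,0,0],[0,0,-0.95],-0.5],[[0,0,0],[0,0,-0.95],-0.5],[[0,0,0],[0,0,-0.95],-0.5]]'

```text
time: 4.03
tool_pos: [0.4444, 0.2529, 0.038]
tcp_rot: [1.999, 2.422, 0.004]
wrist_force: [-0.9, -0.3, 0.4]
width: 0.745
```

>>> move_arm --deltas '[[[0,0,0],[-0.01,-0.01,-0.01],0],[[0,0,0],[-0.01,-0.01,-0.01],0.2],[[0,0,0],[-0.01,-0.01,-0.01],0.4],[[0,0,0],[-0.01,-0.01,-0.01],0.6],[[0,0,0],[-0.01,-0.01,-0.01],0.6],[[0,0,0],[-0.01,-0.01,-0.01],0.6]]' --grip_force 40

```text
time: 4.78
tool_pos: [0.4427, 0.2517, 0.0361]
tcp_rot: [1.999, 2.423, 0.002]
wrist_force: [0.8, -0.7, 5.9]
width: 0.387
```

>>> move_arm --deltas '[[[0,0,0],[0,0,0.1],0.6],[[0,0,0],[0,0,0.4],0.6],[[0,0,0],[0,0,0.8],0.6],[[0,0,0],[0,0,1],0.6],[[0,0,0],[0,0,1],0.6]]'

```text
time: 5.4
tool_pos: [0.4426, 0.2519, 0.1367]
tcp_rot: [1.998, 2.423, 0.004]
wrist_force: [-0.1, 0.3, -2.6]
width: 0.391
```

>>> move_arm --deltas '[[[0,0,-0.04],[0.4,-0.5,0],0.6],[[0,0,-0.04],[0.5,-1,0],0.6],[[0,0,-0.04],[0.5,-1,0],0.6]]'

```text
time: 5.78
tool_pos: [0.4908, 0.1482, 0.1329]
tcp_rot: [-2.078, -2.353, 0.007]
wrist_force: [0.1, 0.5, -3.0]
width: 0.385
```

>>> move_arm --deltas '[[[0,0,-0.04],[0.4,-0.5,0],0.6],[[0,0,-0.04],[0.5,-1,0],0.6],[[0,0,-0.04],[0.5,-1,0],0.6]]'

```text
time: 6.15
tool_pos: [0.5413, 0.0492, 0.1335]
tcp_rot: [-2.151, -2.288, 0.004]
wrist_force: [-0.9, 0.6, -2.8]
width: 0.389
```

>>> move_arm --deltas '[[[0,0,-0.021],[0.03,-0.5,0],0.6],[[0,0,-0.021],[0.03,-0.94,0],0.6],[[0,0,-0.021],[0.03,-0.94,0],0.6],[[0,0,-0.021],[0.03,-0.94,0],0.6]]'

```text
time: 6.65
tool_pos: [0.5439, -0.0411, 0.1341]
tcp_rot: [-2.183, -2.256, 0.001]
wrist_force: [0.3, 0.1, -2.7]
width: 0.389
```

Run:
```python
from m import *
s=status.read_state(); print(s['tool_pos'],s['tcp_rot'],s['wrist_force'])
for n in('top','scene','wrist'):
    im,d,ci=snap(n,n+'2'); Q=cloud(d,ci).reshape(-1,3)
    m=(abs(Q[:,0]-.52)<.12)&(abs(Q[:,1]+.04)<.09)
    S=Q[m&(Q[:,2]>.155)&(Q[:,2]<.17)]
    print(n,len(S),rect(S) if len(S)>5 else '')
    for nm,lo,hi,x0,x1 in(('fixed',.037,.05,.48,.54),('mov',.041,.055,.54,.665)):
        S=Q[m&(Q[:,2]>lo)&(Q[:,2]<hi)&(Q[:,0]>x0)&(Q[:,0]<x1)]
        if len(S)>20: print(n,nm,len(S),rect(S),np.median(S[:,2]))
a=cv2.imread('pics/scene2.png'); b=cv2.imread('pics/wrist2.png')
cv2.imwrite('pics/c2.png',np.hstack([cv2.resize(a[150:400,120:360],None,fx=1.6,fy=1.6),cv2.resize(b,(400,400))]))
```

```text
[ 0.54388139 -0.04107827  0.13414521] [-2.18304866e+00 -2.25565038e+00  9.08256445e-04] [ 0.27906329  0.05714384 -2.68323945]
top 447 (array([543.3, -42.4]), array([34. , 99.6]), 1.8)
top fixed 124 (array([514.9, -26.7]), array([16.2, 26.4]), 1.1) 0.043914427406571074
top mov 91 (array([623.1, -30.1]), array([33.1, 24.4]), 0.3) 0.045957038676025914
scene 669 (array([548.5, -37.8]), array([ 50.5, 103.5]), 19.3)
scene fixed 229 (array([517.1, -40.6]), array([13.5, 60.7]), 2.9) 0.04298969884806064
scene mov 196 (array([622.8, -36. ]), array([34.2, 41.3]), 0.6) 0.04571837905792152
wrist 14909 (array([543.7, -30.9]), array([60.7, 81.2]), 1.8)
wrist fixed 261 (array([508.9, -41.5]), array([ 3.4, 59.8]), 0.9) 0.041782759704205544
wrist mov 1110 (array([623.6, -37.7]), array([32.8, 43.4]), 0.0) 0.044330754694861044
```

View pics/c2.png

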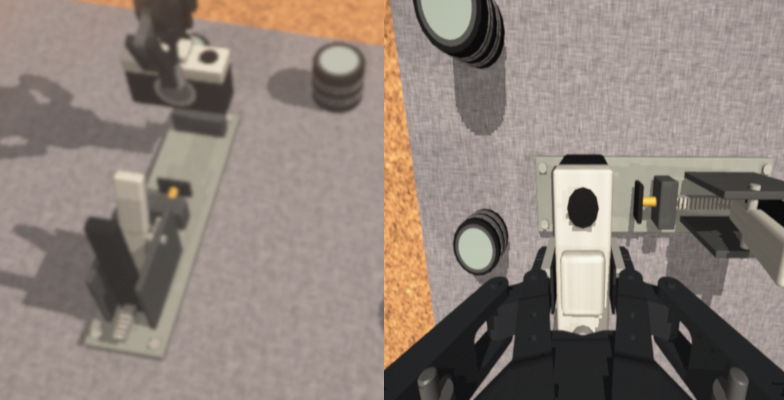

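The view shows the camera held upright and parallel to the fixed jaw, about 3–4 mm in front of it. Now I'll lower it.

>>> move_arm --deltas '[[[0,0,0],[-0.012,0,-0.3],0.6],[[0,0,0],[-0.012,0,-0.55],0.6],[[0,0,0],[-0.012,0,-0.7],0.6],[[0,0,0],[-0.012,0,-0.78],0.6],[[0,0,0],[-0.012,0,-0.81],0.6],[[0,0,0],[-0.012,0,-0.83],0.6],[[0,0,0],[-0.012,0,-0.84],0.6],[[0,0,0],[-0.012,0,-0.84],0.6]]'

```text
time: 7.8
tool_pos: [0.5441, -0.0427, 0.0517]
tcp_rot: [2.185, 2.257, 0.001]
wrist_force: [0.8, -0.6, -2.7]
width: 0.392
```

>>> move_arm --deltas '[[[0,0,0],[-0.01,0.005,-0.01],0.6],[[0,0,0],[-0.01,0.005,-0.02],0.6],[[0,0,0],[-0.01,0.005,-0.025],0.6],[[0,0,0],[-0.01,0.005,-0.025],0.6]]'

```text
time: 8.3
tool_pos: [0.5426, -0.0421, 0.0487]
tcp_rot: [-2.185, -2.257, 0.0]
wrist_force: [-0.0, -0.8, -2.8]
width: 0.393
```

Run:
```python
from m import *
for n in('top','scene'):
    im,d,ci=snap(n,n+'3'); Q=cloud(d,ci).reshape(-1,3)
    m=(abs(Q[:,0]-.54)<.04)&(abs(Q[:,1]+.04)<.07)
    S=Q[m&(Q[:,2]>.065)&(Q[:,2]<.083)]
    e=S[S[:,1]<-.07]; print(n,len(S),rect(S),np.median(e,0))
    S=Q[(Q[:,2]>.037)&(Q[:,2]<.05)&(Q[:,0]>.49)&(Q[:,0]<.53)&(abs(Q[:,1]+.04)<.05)]; print(rect(S),np.percentile(S[:,0],98))
s=status.read_state(); print(s['tool_pos'],s['wrist_force'],s['torque'])
```

```text
top 342 (array([542. , -43.3]), array([34.2, 99.3]), 2.0) [ 0.52750493 -0.08872259  0.07521505]
(array([516.9, -41.9]), array([95.7, 21.6]), 89.8) 0.5273473095435116
scene 621 (array([545.7, -40.1]), array([ 53.4, 101.4]), 7.4) [ 0.55661272 -0.08573978  0.07545733]
(array([528.4,   8.1]), array([0.7, 3. ]), 88.3) 0.5297342942003309
[ 0.54272928 -0.0420944   0.04878767] [-0.03328544 -0.04921499 -2.40263696] [0.04637108 0.00365494 0.02753625]
```

>>> move_arm --deltas '[[[0,0,0],[0,0,-0.005],0.6],[[0,0,0],[0,0,-0.008],0.6],[[0,0,0],[0,0,-0.008],0.6]]'

```text
time: 8.78
tool_pos: [0.5428, -0.0421, 0.0481]
tcp_rot: [2.185, 2.257, 0.0]
wrist_force: [-1.5, 0.3, -1.3]
width: 0.39
```

>>> move_arm --deltas '[[[0,0,0],[0,0,-0.004],0.6],[[0,0,0],[0,0,-0.004],0.6]]'

```text
time: 9.02
tool_pos: [0.5428, -0.0421, 0.0481]
tcp_rot: [2.185, 2.257, 0.0]
wrist_force: [-2.2, 1.4, 3.8]
width: 0.391
```

>>> move_arm --deltas '[[[0,0,0],[0,0,0],0.15],[[0,0,0],[0,0,0],0.05],[[0,0,0],[0,0,0],-0.05],[[0,0,0],[0,0,0],-0.15],[[0,0,0],[0,0,0],-0.15]]'

```text
time: 9.65
tool_pos: [0.5428, -0.0421, 0.0476]
tcp_rot: [2.185, 2.257, 0.0]
wrist_force: [-0.2, -0.6, 0.0]
width: 0.577
```

>>> move_arm --deltas '[[[0,0,0],[0,0,0.1],-0.15],[[0,0,0],[0,0,0.4],-0.15],[[0,0,0],[0,0,0.8],-0.15],[[0,0,0],[0,0,1],-0.15],[[0,0,0],[0,0,1],-0.15]]'

```text
time: 10.28
tool_pos: [0.5447, -0.0423, 0.1505]
tcp_rot: [2.182, 2.254, 0.005]
wrist_force: [-0.8, 0.5, -0.2]
width: 0.575
```

Released. Next I'll close the fingers and move to the front of the trigger.

>>> move_arm --deltas '[[[0,0,0],[0,0,0.3],0.5],[[0,0,0],[0.3,0.03,0.4],1],[[0,0,0],[0.6,0.05,0.4],1],[[0,0,0],[0.9,0.05,0.4],1],[[0,0,0],[0.95,0.05,0.4],1],[[0,0,0],[0.95,0.05,0.4],1]]'

```text
time: 11.02
tool_pos: [0.6366, -0.037, 0.1861]
tcp_rot: [-2.183, -2.256, 0.003]
wrist_force: [-0.7, -0.5, -0.5]
width: -0.001
```

>>> move_arm --deltas '[[[0,0,0],[0,0,-0.3],1],[[0,0,0],[0,0,-0.5],1],[[0,0,0],[0,0,-0.62],1],[[0,0,0],[0,0,-0.62],1],[[0,0,0],[0,0,-0.62],1]]'

```text
time: 11.65
tool_pos: [0.6383, -0.0372, 0.1265]
tcp_rot: [2.184, 2.257, 0.001]
wrist_force: [-0.1, 0.1, 0.7]
width: 0.0
```

```bash
cat >> m.py <<'E'
def meas(tag,view=False):
    s=status.read_state(); print('tcp',s['tool_pos'].round(4),'F',s['wrist_force'].round(1),'w',round(s['width'],2),'t',s['time'])
    for n in('top','scene'):
        im,d,ci=snap(n,n+tag); Q=cloud(d,ci).reshape(-1,3); col=im.reshape(-1,3).astype(int)
        b=(abs(Q[:,1]+.04)<.06)&(Q[:,0]>.49)&(Q[:,0]<.68)
        c=b&(Q[:,2]>.065)&(Q[:,2]<.082)&(Q[:,0]<.58)
        f=b&(Q[:,2]>.036)&(Q[:,2]<.05)&(Q[:,0]<.525)&(abs(Q[:,1]+.042)<.03)
        y=b&(col[:,0]-col[:,2]>60)&(Q[:,2]>.025)&(Q[:,2]<.05)
        mv=b&(Q[:,2]>.043)&(Q[:,2]<.056)&(Q[:,0]>.575)
        for nm,k in(('cam',c),('fixed',f),('yellow',y),('mov',mv)):
            S=Q[k]
            if len(S)>8: print(n,nm,len(S),rect(S),'x',np.percentile(S[:,0],[2,98]).round(4),'z',np.median(S[:,2]).round(4))
    if view:
        a=cv2.imread(f'pics/scene{tag}.png')[200:380,160:290]; b=cv2.imread(f'pics/top{tag}.png')[150:310,360:450]
        cv2.imwrite(f'pics/v{tag}.png',np.hstack([cv2.resize(a,(400,554)),cv2.resize(b,(312,554))]))
E
python3 -c "
from m import *
meas('4',True)"
```

```text
tcp [ 0.6383 -0.0372  0.1265] F [-0.1  0.1  0.7] w 0.0 t 11.65
top cam 393 (array([542.5, -22.9]), array([35. , 58.8]), 2.1) x [0.5252 0.5583] z 0.076
top fixed 198 (array([515.1, -35. ]), array([16.3, 43.3]), 1.6) x [0.507  0.5229] z 0.0434
top mov 95 (array([643.9, -26.2]), array([71.5, 17.7]), 5.4) x [0.6084 0.6742] z 0.0468
scene cam 678 (array([542.2, -30.9]), array([35.8, 80.1]), 1.9) x [0.5258 0.5595] z 0.0754
scene yellow 38 (array([621.7, -35.9]), array([21.8,  9.3]), 16.0) x [0.6118 0.6316] z 0.036
scene mov 293 (array([644.3, -34.7]), array([75.5, 40.2]), 7.0) x [0.6088 0.6765] z 0.0461
```

View pics/v4.png

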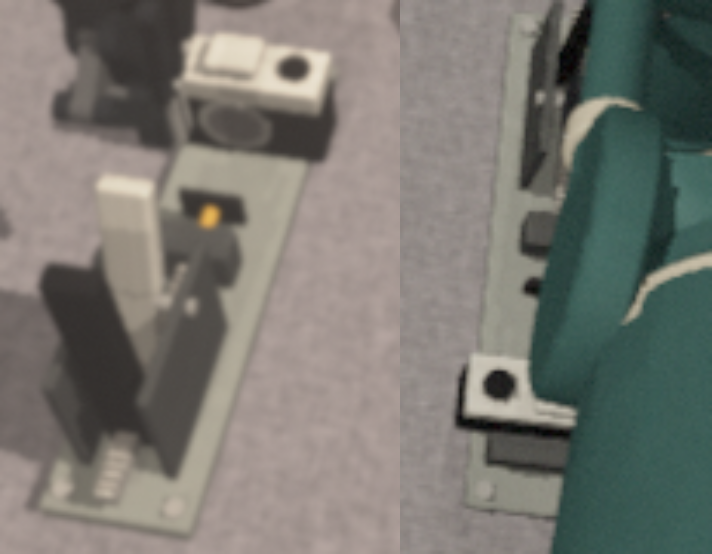

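The camera stands upright, square to the fixed jaw with a gap of about 2–3 mm. The lever is released. I'll begin the first pull.

>>> move_arm --deltas '[[[0,0,0],[0.15,0,0],1],[[0,0,0],[0.2,0,0],1],[[0,0,0],[0.25,0,0],1],[[0,0,0],[0.29,0.01,0],1],[[0,0,0],[0.32,0.01,0],1],[[0,0,0],[0.32,0.01,0],1]]'

```text
time: 12.5
tool_pos: [0.6695, -0.036, 0.1254]
tcp_rot: [-2.184, -2.257, 0.001]
wrist_force: [-3.2, 0.1, 1.7]
width: 0.001
```

>>> move_arm --deltas '[[[0,0,0],[0.05,0,0],1],[[0,0,0],[0.1,0,0],1],[[0,0,0],[0.1,0,0],1]]'

```text
time: 12.88
tool_pos: [0.6796, -0.0359, 0.1257]
tcp_rot: [-2.184, -2.257, 0.0]
wrist_force: [-4.9, -0.1, 3.1]
width: -0.0
```

```bash
python3 -c "
from m import *
meas('5',True)"
```

```text
tcp [ 0.6796 -0.0359  0.1257] F [-4.9 -0.1  3.1] w -0.0 t 12.875
top cam 407 (array([542.4, -20.8]), array([34.1, 54.3]), 1.9) x [0.5254 0.5589] z 0.0764
top fixed 167 (array([514.8, -31.8]), array([16.1, 35.9]), 0.6) x [0.5069 0.5226] z 0.0437
top yellow 29 (array([617.5, -39.8]), array([18. ,  6.8]), 1.3) x [0.6097 0.6254] z 0.0362
top mov 97 (array([635.1, -22.7]), array([84.2, 28.7]), 29.1) x [0.6025 0.6732] z 0.0457
scene cam 767 (array([542.3, -36.2]), array([35.6, 90.7]), 1.7) x [0.5261 0.5598] z 0.0754
scene yellow 38 (array([616.6, -35.4]), array([24.2,  8.9]), 23.8) x [0.6065 0.6273] z 0.0353
scene mov 336 (array([641.7, -36.7]), array([81.8, 43.9]), 6.7) x [0.6032 0.6763] z 0.0461
```

View pics/v5.png

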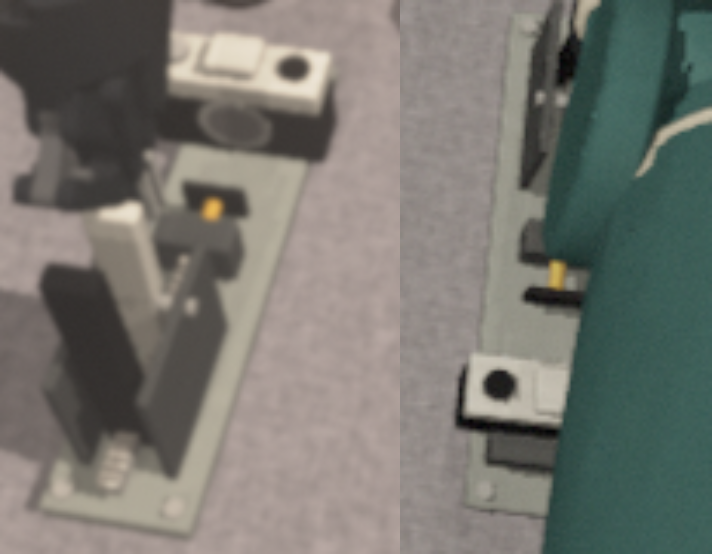

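The trigger is moving and the jaw has advanced about 6 mm. Continuing to the stop.

>>> move_arm --deltas '[[[0,0,0],[0.05,0,0],1],[[0,0,0],[0.1,0,0],1],[[0,0,0],[0.13,0,0],1],[[0,0,0],[0.13,0,0],1]]'

```text
time: 13.48
tool_pos: [0.6923, -0.0357, 0.1257]
tcp_rot: [-2.184, -2.257, 0.001]
wrist_force: [-5.3, 1.3, 4.1]
width: -0.0
```

>>> move_arm --deltas '[[[0,0,0],[0.03,0,0],1],[[0,0,0],[0.03,0,0],1]]'

```text
time: 13.72
tool_pos: [0.6951, -0.0357, 0.1256]
tcp_rot: [-2.184, -2.256, 0.001]
wrist_force: [-5.3, 1.5, 4.9]
width: 0.003
```

```bash
python3 -c "
from m import *
meas('6',False)"
```

```text
tcp [ 0.6951 -0.0357  0.1256] F [-5.3  1.5  4.9] w 0.0 t 13.725
top cam 400 (array([542.4, -19.5]), array([34.5, 51.6]), 1.7) x [0.5252 0.5591] z 0.0763
top fixed 159 (array([515. , -30.7]), array([16.5, 34. ]), 1.2) x [0.5068 0.5227] z 0.0437
top yellow 33 (array([610. , -39.4]), array([16.7,  6. ]), 5.6) x [0.6018 0.6181] z 0.0361
top mov 224 (array([637.2, -35.4]), array([86.2, 35.6]), 5.4) x [0.5954 0.6715] z 0.0465
scene cam 826 (array([542.3, -38.8]), array([35.7, 96.2]), 2.0) x [0.5266 0.5599] z 0.0755
scene yellow 40 (array([608. , -35.7]), array([25.6, 10.4]), 26.3) x [0.5984 0.6197] z 0.0359
scene mov 339 (array([637.1, -36.3]), array([88.8, 43.8]), 5.4) x [0.5951 0.6754] z 0.0463
```

>>> move_arm --deltas '[[[0,0,0],[0.03,0,0],1],[[0,0,0],[0.03,0,0],1]]'

```text
time: 14.08
tool_pos: [0.6978, -0.0356, 0.1253]
tcp_rot: [-2.183, -2.256, 0.001]
wrist_force: [-5.8, 1.6, 3.0]
width: -0.0
```

>>> move_arm --deltas '[[[0,0,0],[0.02,0,0],1],[[0,0,0],[0.02,0,0],1]]'

```text
time: 14.32
tool_pos: [0.6994, -0.0356, 0.1251]
tcp_rot: [-2.183, -2.255, 0.002]
wrist_force: [-6.0, 1.0, 3.5]
width: -0.003
```

>>> move_arm --deltas '[[[0,0,0],[0.02,0,0],1],[[0,0,0],[0.02,0,0],1]]'

```text
time: 14.58
tool_pos: [0.7002, -0.0355, 0.125]
tcp_rot: [-2.181, -2.254, 0.005]
wrist_force: [-10.7, 1.1, 5.6]
width: -0.005
```

>>> move_arm --deltas '[[[0,0,0],[0.02,0,0],1],[[0,0,0],[0.02,0,0],1]]'

```text
time: 14.82
tool_pos: [0.7004, -0.0355, 0.1249]
tcp_rot: [-2.179, -2.252, 0.01]
wrist_force: [-14.2, 2.2, 7.6]
width: 0.001
```

```bash
python3 -c "
from m import *
meas('7',False)"
```

```text
tcp [ 0.7004 -0.0355  0.1249] F [-14.2   2.2   7.6] w 0.0 t 14.825
top cam 400 (array([542.3, -18.7]), array([34.5, 49.6]), 1.4) x [0.5253 0.5585] z 0.0761
top fixed 157 (array([514.8, -30.8]), array([16. , 34.4]), 2.3) x [0.5069 0.5224] z 0.0434
top yellow 33 (array([608.2, -39.4]), array([16.5,  6. ]), 6.9) x [0.6    0.6162] z 0.0361
top mov 213 (array([635.6, -34.8]), array([87.6, 34.1]), 5.5) x [0.5934 0.6714] z 0.0468
scene cam 842 (array([542.1, -40.9]), array([36.7, 99.8]), 2.7) x [0.5258 0.5601] z 0.0754
scene yellow 38 (array([607. , -37.2]), array([22.4,  9.7]), 11.8) x [0.5959 0.6161] z 0.0351
scene mov 335 (array([636.2, -36.2]), array([91.3, 43.3]), 5.1) x [0.5934 0.6763] z 0.0462
```

Stop found at TCP x about 0.700, with 16 mm of advance. Now I'll release and do the second pull.

>>> move_arm --deltas '[[[0,0,0],[-0.25,0,0],1],[[0,0,0],[-0.5,0,0],1],[[0,0,0],[-0.53,0,0],1],[[0,0,0],[-0.53,0,0],1],[[0,0,0],[-0.53,0,0],1]]'

```text
time: 15.55
tool_pos: [0.6531, -0.0361, 0.1259]
tcp_rot: [2.184, 2.256, 0.002]
wrist_force: [1.5, -0.1, -0.3]
width: 0.0
```

>>> move_arm --deltas '[[[0,0,0],[0.08,0,0],1],[[0,0,0],[0.16,0,0],1],[[0,0,0],[0.24,0,0],1],[[0,0,0],[0.32,0,0],1],[[0,0,0],[0.4,0,0],1],[[0,0,0],[0.45,0,0],1],[[0,0,0],[0.49,0,0],1],[[0,0,0],[0.5,0,0],1],[[0,0,0],[0.5,0,0],1]]'

```text
time: 16.68
tool_pos: [0.6999, -0.0356, 0.1248]
tcp_rot: [-2.182, -2.254, 0.005]
wrist_force: [-7.2, 0.6, 2.6]
width: 0.002
```

```bash
python3 -c "
from m import *
meas('8',False)"
```

```text
tcp [ 0.6999 -0.0356  0.1248] F [-7.2  0.6  2.6] w 0.0 t 16.675
top cam 400 (array([542.4, -18.8]), array([34.3, 50.3]), 2.0) x [0.5252 0.5587] z 0.0762
top fixed 159 (array([514.9, -30.7]), array([16.7, 34.3]), 0.7) x [0.5068 0.5227] z 0.0436
top yellow 33 (array([593.6, -40.3]), array([16.5,  7.1]), 3.7) x [0.5857 0.6015] z 0.0361
top mov 202 (array([628.1, -34.1]), array([103.6,  33. ]), 4.5) x [0.5776 0.6701] z 0.0468
scene cam 837 (array([543. , -39.6]), array([36.4, 97.7]), 2.0) x [0.5262 0.5601] z 0.0754
scene yellow 36 (array([589.7, -36.7]), array([23.4, 10.6]), 25.7) x [0.5814 0.6007] z 0.0349
scene mov 323 (array([628.7, -36.8]), array([104.3,  44. ]), 4.4) x [0.5785 0.6748] z 0.0461
```

>>> move_arm --deltas '[[[0,0,0],[-0.25,0,0],1],[[0,0,0],[-0.48,0,0],1],[[0,0,0],[-0.5,0,0],1],[[0,0,0],[-0.5,0,0],1],[[0,0,0],[-0.5,0,0],1]]'

```text
time: 17.4
tool_pos: [0.653, -0.0361, 0.1259]
tcp_rot: [2.184, 2.257, 0.001]
wrist_force: [0.9, -0.3, 0.6]
width: 0.001
```

>>> move_arm --deltas '[[[0,0,0],[0.08,0,0],1],[[0,0,0],[0.16,0,0],1],[[0,0,0],[0.24,0,0],1],[[0,0,0],[0.32,0,0],1],[[0,0,0],[0.4,0,0],1],[[0,0,0],[0.45,0,0],1],[[0,0,0],[0.49,0,0],1],[[0,0,0],[0.5,0,0],1],[[0,0,0],[0.5,0,0],1]]'

```text
time: 18.52
tool_pos: [0.6999, -0.0356, 0.1248]
tcp_rot: [-2.182, -2.254, 0.005]
wrist_force: [-7.2, 0.7, 2.3]
width: -0.003
```

```bash
python3 -c "
from m import *
meas('9',True)"
```

```text
tcp [ 0.6999 -0.0356  0.1248] F [-7.2  0.7  2.3] w -0.0 t 18.525
top cam 403 (array([542.3, -19. ]), array([34.6, 50.3]), 1.6) x [0.5252 0.5587] z 0.076
top fixed 159 (array([514.9, -30.5]), array([16.4, 34.2]), 0.9) x [0.5068 0.5228] z 0.0437
top yellow 30 (array([578.3, -40.8]), array([16.4,  6.1]), 1.0) x [0.5702 0.586 ] z 0.0358
top mov 171 (array([632.6, -32.9]), array([94.2, 32.1]), 3.7) x [0.5862 0.6713] z 0.047
scene cam 842 (array([542.6, -40. ]), array([36.3, 98.4]), 1.5) x [0.526  0.5602] z 0.0755
scene yellow 35 (array([575.6, -36.7]), array([25.3,  9.2]), 22.6) x [0.5657 0.5869] z 0.0351
scene mov 288 (array([632.6, -35.9]), array([97.3, 43.9]), 3.8) x [0.5859 0.6758] z 0.0464
```

View pics/v9.png

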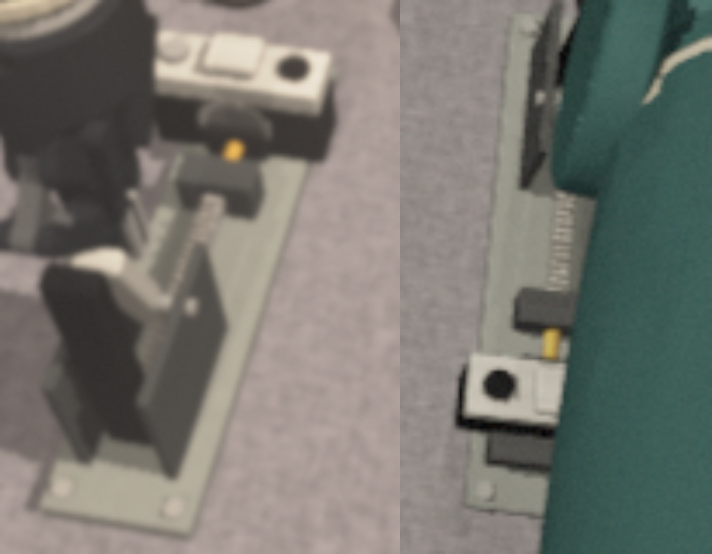

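The pad is now about 2 mm short of the camera, which hasn't moved. I'll release and make a partial fourth pull.

>>> move_arm --deltas '[[[0,0,0],[-0.25,0,0],1],[[0,0,0],[-0.48,0,0],1],[[0,0,0],[-0.5,0,0],1],[[0,0,0],[-0.5,0,0],1],[[0,0,0],[-0.5,0,0],1]]'

```text
time: 19.25
tool_pos: [0.653, -0.0361, 0.1258]
tcp_rot: [2.184, 2.257, 0.001]
wrist_force: [-0.6, -0.3, -0.4]
width: -0.001
```

>>> move_arm --deltas '[[[0,0,0],[0.08,0,0],1],[[0,0,0],[0.16,0,0],1],[[0,0,0],[0.2,0,0],1],[[0,0,0],[0.24,0,0],1],[[0,0,0],[0.28,0,0],1],[[0,0,0],[0.32,0,0],1],[[0,0,0],[0.32,0,0],1]]'

```text
time: 20.12
tool_pos: [0.6832, -0.036, 0.1255]
tcp_rot: [-2.184, -2.256, 0.002]
wrist_force: [-4.6, 0.9, 3.6]
width: 0.003
```

```bash
python3 -c "
from m import *
meas('10',False)"
```

```text
tcp [ 0.6832 -0.036   0.1255] F [-4.6  0.9  3.6] w 0.0 t 20.125
top cam 411 (array([540.9, -19.7]), array([35. , 51.7]), 1.2) x [0.5236 0.5572] z 0.0762
top fixed 183 (array([515.7, -31.2]), array([17.6, 37.1]), 1.4) x [0.5071 0.5245] z 0.0435
top yellow 24 (array([574. , -40.8]), array([13. ,  6.3]), 0.9) x [0.5677 0.5801] z 0.0361
top mov 194 (array([630.7, -33.9]), array([100.8,  34.8]), 3.4) x [0.5809 0.6718] z 0.0468
scene cam 780 (array([540.2, -37.5]), array([35.7, 93.2]), 2.2) x [0.5242 0.5578] z 0.0754
scene yellow 31 (array([572.4, -36.5]), array([21.3,  8.2]), 18.8) x [0.5621 0.5815] z 0.0356
scene mov 278 (array([630.5, -35.8]), array([100.6,  43.9]), 3.7) x [0.5812 0.6762] z 0.0464
```

>>> move_arm --deltas '[[[0,0,0],[0.03,0,0],1],[[0,0,0],[0.06,0,0],1],[[0,0,0],[0.08,0,0],1],[[0,0,0],[0.08,0,0],1]]'

```text
time: 20.72
tool_pos: [0.6905, -0.0358, 0.1257]
tcp_rot: [-2.183, -2.256, 0.003]
wrist_force: [-7.2, 1.4, 4.9]
width: 0.003
```

```bash
python3 -c "
from m import *
meas('11',False)"
```

```text
tcp [ 0.6905 -0.0358  0.1257] F [-7.2  1.4  4.9] w 0.0 t 20.725
top cam 400 (array([539.7, -19.5]), array([34.9, 51.5]), 1.0) x [0.5227 0.5562] z 0.0763
top fixed 174 (array([515.1, -30.6]), array([16.9, 36.5]), 1.9) x [0.5068 0.5234] z 0.0443
top yellow 25 (array([571.8, -41.1]), array([ 6.3, 12.3]), 86.1) x [0.5658 0.5779] z 0.0352
top mov 185 (array([628.5, -33.6]), array([101.8,  33.4]), 3.5) x [0.5781 0.6715] z 0.0471
scene cam 805 (array([539.5, -38.5]), array([36.2, 95.1]), 1.4) x [0.5234 0.5571] z 0.0754
scene yellow 25 (array([570.6, -37.1]), array([19.8,  8.5]), 18.8) x [0.5612 0.5795] z 0.0353
scene mov 282 (array([629.1, -35.9]), array([104.4,  44. ]), 3.4) x [0.5782 0.6765] z 0.0465
```

>>> move_arm --deltas '[[[0,0,0],[0.03,0,0],1],[[0,0,0],[0.06,0,0],1],[[0,0,0],[0.075,0,0],1],[[0,0,0],[0.075,0,0],1]]'

```text
time: 21.32
tool_pos: [0.6967, -0.0357, 0.1254]
tcp_rot: [-2.181, -2.254, 0.006]
wrist_force: [-9.7, 0.6, 6.6]
width: 0.003
```

```bash
python3 -c "
from m import *
meas('12',False)"
```

```text
tcp [ 0.6967 -0.0357  0.1254] F [-9.7  0.6  6.6] w 0.0 t 21.325
top cam 399 (array([539.7, -18.6]), array([34.8, 50.4]), 0.9) x [0.5226 0.5562] z 0.0763
top fixed 173 (array([515.2, -30.2]), array([17., 35.]), 2.0) x [0.5071 0.5236] z 0.0438
top yellow 21 (array([570.9, -40. ]), array([7.4, 9.9]), 80.6) x [0.5657 0.5763] z 0.0346
top mov 177 (array([627.3, -32.7]), array([103.1,  30.9]), 3.7) x [0.5762 0.6714] z 0.0467
scene cam 826 (array([539.9, -40.7]), array([ 35.8, 100. ]), 1.3) x [0.5234 0.5572] z 0.0754
scene yellow 20 (array([569. , -35.9]), array([20.1,  7.9]), 34.1) x [0.5606 0.5773] z 0.0361
scene mov 270 (array([627.7, -36. ]), array([105.8,  43.9]), 3.5) x [0.576  0.6769] z 0.0462
```

>>> move_arm --deltas '[[[0,0,0],[0.02,0,0],1],[[0,0,0],[0.04,0,0],1],[[0,0,0],[0.05,0,0],1],[[0,0,0],[0.05,0,0],1]]'

```text
time: 21.92
tool_pos: [0.6998, -0.0355, 0.1249]
tcp_rot: [-2.179, -2.252, 0.01]
wrist_force: [-14.0, 1.0, 8.5]
width: 0.003
```

```bash
python3 -c "
from m import *
meas('13',False)"
```

```text
tcp [ 0.6998 -0.0355  0.1249] F [-14.    1.    8.5] w 0.0 t 21.925
top cam 391 (array([539.6, -19. ]), array([34.6, 50.4]), 1.2) x [0.5226 0.5562] z 0.076
top fixed 168 (array([515.1, -30.1]), array([16.8, 35.2]), 2.3) x [0.5069 0.5232] z 0.044
top yellow 16 (array([569.8, -41. ]), array([6.2, 8.3]), 78.4) x [0.5658 0.5738] z 0.0352
top mov 156 (array([627.7, -32.7]), array([105.4,  32. ]), 3.4) x [0.5756 0.6722] z 0.047
scene cam 853 (array([539.4, -41. ]), array([ 37. , 100.6]), 1.0) x [0.5232 0.557 ] z 0.0754
scene yellow 16 (array([581. , -37.1]), array([38.9,  8.3]), 2.1) x [0.5618 0.5988] z 0.0366
scene mov 262 (array([627.7, -35.8]), array([107.1,  44.1]), 3.7) x [0.5758 0.6767] z 0.0464
```

```bash
cat >> m.py <<'E'
def fine(tag,view=False,n=6):
    """sub-pixel profile along clamp x at the plunger, top view: image rows through plunger and through jaw block"""
    ci=camera_info('top'); K,R,t=map(np.array,(ci['K'],ci['R'],ci['t']))
    A=np.mean([read_camera('top')[0].astype(float) for _ in range(n)],0)
    def proj(X): c=R@X+t; return (K@(c/c[2]))[:2]
    xs=np.arange(.550,.60,.0005); out={}
    for nm,z,y0s in(('plunger z.036',.036,(-.0425,-.0405,-.0385)),('block z.045',.045,(-.058,-.056,-.054,-.052))):
        prof=[]
        for y0 in y0s:
            uv=np.array([proj(np.array([x,y0+(x-.575)*np.tan(np.radians(1.8)),z])) for x in xs],np.float32)
            prof.append(cv2.remap(A.astype(np.float32),uv[None,:,0].copy(),uv[None,:,1].copy(),cv2.INTER_LINEAR)[0])
        out[nm]=np.mean(prof,0)
    y=out['plunger z.036']; y=y[:,0]-y[:,2]; b=out['block z.045'].mean(1)
    h=y.max()/2; on=np.where(y>h)[0]; print('yellow',xs[on[0]].round(4),xs[on[-1]].round(4),'len',round((on[-1]-on[0])*.5,1),'area/100',round(y[y>0].sum()*.5/100,2),'max',y.max().round())
    print('yellow prof',y[::3].round().astype(int).tolist()); print('block prof',b[::3].round().astype(int).tolist())
    if view:
        c=A[205:300,365:425]; cv2.imwrite(f'pics/f{tag}.png',cv2.resize(c[:,:,::-1].astype(np.uint8),None,fx=6,fy=6,interpolation=cv2.INTER_CUBIC))
E
python3 -c "
from m import *
fine('a',True)"
```

```text
yellow 0.5655 0.5745 len 9.0 area/100 14.82 max 106.0
yellow prof [19, 18, 18, 18, 18, 18, 18, 18, 18, 15, 45, 80, 104, 105, 106, 97, 74, 33, 13, 5, 6, 6, 6, 6, 6, 6, 6, 6, 6, 6, 16, 28, 31, 24]
block prof [65, 65, 65, 65, 64, 65, 65, 65, 65, 65, 65, 64, 65, 64, 64, 65, 66, 65, 65, 65, 65, 64, 64, 65, 65, 65, 65, 65, 64, 64, 65, 65, 64, 65]
```

View pics/fa.png

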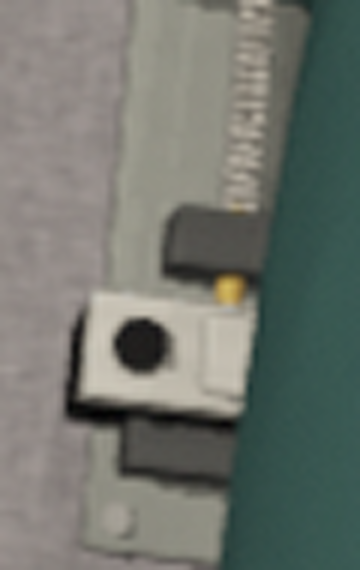

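Run:
```python
import m,numpy as np
from m import *
def prof(A,ci,z,y0s,xs,yc):
    K,R,t=ci['K'],ci['R'],ci['t']; P=[]
    for y0 in y0s:
        X=np.stack([xs,y0+yc+(xs-.6327)*np.tan(np.radians(1.8)),np.full_like(xs,z)],1); c=X@R.T+t; uv=(c/c[:,2:])@K.T
        P.append(cv2.remap(A.astype(np.float32),uv[None,:,0].astype(np.float32),uv[None,:,1].astype(np.float32),cv2.INTER_LINEAR)[0])
    return np.mean(P,0)
def half(xs,v,rise):  # strongest gradient location
    g=np.gradient(cv2.GaussianBlur(v.reshape(1,-1).astype(np.float32),(0,0),2)[0]); g=g if rise else -g
    i=g.argmax(); return round(float((xs[i-3:i+4]*g[i-3:i+4]).sum()/g[i-3:i+4].sum())*1000,1)
for tag,x0,x1 in(('0',.595,.65),('5',.59,.64),('7',.58,.63),('8',.565,.615),('9',.556,.60),('10',.556,.595),('11',.556,.592),('12',.556,.592),('13',.556,.592)):
    im,d,ci=load('top'+tag); xs=np.arange(x0,x1,.00025)
    y=prof(im,ci,.036,(-.003,-.001,.001),xs,-.0395); yl=y[:,0]-y[:,2]
    b=prof(im,ci,.045,(.006,.009,.012,.015),xs,-.0395).mean(1)
    pf=prof(im,ci,.042,(.007,.009,.011,.013),xs,-.0395).mean(1)
    print(tag,'yellow',half(xs,yl,True),half(xs,yl,False),'block front',half(xs,b,False),'padfront z42',half(xs[:len(xs)//2],pf[:len(xs)//2],False))
```

```text
0 yellow 615.2 631.8 block front 601.8 padfront z42 602.5
5 yellow 609.5 626.8 block front 597.5 padfront z42 598.2
7 yellow 599.2 617.0 block front 586.8 padfront z42 587.3
8 yellow 585.0 602.7 block front 572.5 padfront z42 572.8
9 yellow 569.2 587.0 block front 565.5 padfront z42 566.2
10 yellow 566.7 581.3 block front 575.7 padfront z42 573.5
11 yellow 565.0 579.0 block front 573.2 padfront z42 572.5
12 yellow 565.2 577.0 block front 571.0 padfront z42 570.7
13 yellow 565.0 574.8 block front 569.5 padfront z42 568.8
```

```bash
cat > blk.py <<'E'
from m import *
def blk(im,d,ci):
    Q=cloud(d,ci).reshape(-1,3); yc=-.0395+(Q[:,0]-.6327)*np.tan(np.radians(1.8)); o=Q[:,1]-yc
    r=[]
    S=Q[(Q[:,2]>.043)&(Q[:,2]<.052)&(abs(o)>.007)&(abs(o)<.020)&(Q[:,0]>.566)&(Q[:,0]<.667)]
    return len(S),(np.percentile(S[:,0],[3,50,97])*1000).round(1)
if __name__=='__main__':
    for t in('0','5','7','8','9','10','11','12','13'):
        print(t,*[(n,*blk(*load(n+t))) for n in('top','scene')])
E
python3 blk.py
```

```text
0 ('top', 152, array([608.2, 639.1, 650.2])) ('scene', 141, array([608.4, 637.6, 649. ]))
5 ('top', 69, array([603.5, 630. , 644.5])) ('scene', 178, array([604.3, 635.1, 645.2]))
7 ('top', 107, array([593.5, 623.3, 634.8])) ('scene', 189, array([593.7, 624.7, 634.8]))
8 ('top', 103, array([578. , 609.7, 619.6])) ('scene', 180, array([578.8, 610.2, 620.1]))
9 ('top', 82, array([586.4, 594.5, 604.9])) ('scene', 165, array([567.6, 596.1, 605.2]))
10 ('top', 98, array([580.9, 590.1, 599.9])) ('scene', 149, array([581.2, 591.1, 599.9]))
11 ('top', 90, array([578.4, 588.1, 597.2])) ('scene', 156, array([578.6, 588.9, 597.6]))
12 ('top', 86, array([576.2, 585.8, 595.4])) ('scene', 150, array([575.9, 586. , 595. ]))
13 ('top', 80, array([573.9, 583.9, 593. ])) ('scene', 150, array([574.5, 584.2, 593.2]))
```

The block edges in both views and the yellow plunger length give 6.6–7.9 mm of push-in, about half-way. The camera is flat against the fixed jaw and the trigger is at about its stop. Handing in.

Run:
```python
from blk import *
for n in('top','scene'): print(n,*blk(*snap(n,n+'14')))
s=status.read_state(); print(s['tool_pos'],s['wrist_force'],s['time'])
print(order.finish_job())
```

```text
top 77 [574.3 584.1 593.1]
scene 151 [574.4 584.3 592.8]
[ 0.69978542 -0.03557183  0.12495682] [-14.8104621    1.90010672   7.77360724] 22.425
the job is handed in; nothing more can be done
None
```

I stood the camera upright on the bed, midway across and about 2–3 mm from the fixed jaw, and let go. I then pumped the trigger four times and handed in at 22.4 s, still holding the fourth pull.

**Last checks:**
- **Camera:** the top view shows it upright, with its far face against the fixed jaw to within 1 mm. It is square to the jaw within about 1°.
- **Jaw:** it had not moved between the last two looks.
- **Trigger:** it was held at about its stop, with about 15 N of push along x and 8 N along z.
- **Plunger push-in:** my estimates were 6.6, 7.0 and 7.6–7.9 mm, against a target of 8 mm, so it is slightly under half-way.

**What disagreed:** a coarser depth-edge reading gave only 5.6 mm. I set it aside because both block edges in two views and the visible yellow plunger length agreed on more. I did not make a fifth pull to close the last millimetre.

The lenses and the dish were not touched.

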